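# Open the sample case and pack it heavy to light

## Robot

A 6-joint arm with a two-finger parallel gripper is mounted at the origin on the work surface. World frame = base frame: x ahead of the robot, y to its left, z up, the work surface at z = 0. Lengths are in m, angles in degrees, forces in N, time in s.
With the tool pointing down it reaches from about 0.4 to 0.925 m from the base axis. Payload 3.4 kg.
Tool frame: the origin (TCP) lies on the centre line of the jaws, within the pads' length; the fingertips stand 11 mm ahead of it and the grasp point (between the pads) lies 8 mm behind it; z points along the fingers, y is the line along which they close (so a half turn about z gives the same grasp; the last joint's range is limited). The gripper opens to 85 mm and grips with 20 to 120 N. Pads are 22 mm wide; open, the fingers measure 114 mm over their backs; the gripper's body (76 mm by 85 mm) begins 54 mm behind the grasp point. The pads swing forward as they close: fully open they stand 13 mm farther back than shut.
Start: joints at [-72.451, 17.578, 86.31, -0, 76.112, -4.211], TCP at [0.213, -0.534, 0.242] pointing down, gripper open.
Joint ranges: [-179.03, 179.03], [-60, 130.46], [8.19, 133.38], [-81.62, 261.62], [5.75, 156.47], [-153.77, 153.77]. Speed limits (degrees/s): [147.25, 147.25, 180, 180, 180, 180].

## Interface

Orientations are given as [roll, pitch, yaw] about the fixed x, y, z axes, in that order (R = Rz(yaw) Ry(pitch) Rx(roll)).
In Python, from bench import robot gives the robot as it stands.
- The arm moves only by the shell command python3 -m creep 'ROWS'. ROWS is JSON, a list of rows, each a list of 7 numbers: the shift along the tool's x, y, z in mm, then the turn, a rotation vector about the tool's x, y, z in degrees, then the opening, from 0 (shut) to 1 (fully open). A call has 1 to 12 rows; each row shifts and turns the commanded pose from where the row before left it, along the tool's axes as they then stand; what a row does not reach is not made up. A row lasts 1/10 s, in which the tool goes at most 50 mm and 8.59 degrees, less where a joint would pass 70% of its speed; a pose out of reach is approached as far as the arm can. A call is refused whole if a number of a shift passes 50 or a number of a turn 8.59, either way. A call with a gripper value outside its range is refused whole. The fingers move at their own pace and stop on an object; the grip force is fixed at half the most. Time passes only in rows, so rows that do not move let the fingers close. It gives the time, the measured TCP pose, the force, the opening and the grip force at its end, in the units of the state.
- robot.state(): the state, without advancing time (a new reading comes with each control period).
- robot.get_image(name): name is "side" or "top"; returns the picture (384x512x3 uint8, red, green, blue); there is no depth.
- robot.camera_model(name): a dict with "K" (3x3 intrinsics, pixels), "D" ([k1, k2, p1, p2, k3] as OpenCV has them; the pictures are not rectified), "pose" (4x4, takes a point from camera to world coordinates). Camera axes: x right, y up, looking along -z (the intrinsics and any distortion apply to the point x, -y, -z); pixel columns grow to the right and rows downward; lengths in m; the calibration is good to about 2 mm. A picture is of the moment at which its call begins. camera_model takes no time and is no camera call.
- robot.hand_in(): hands the job in; it is judged then, once.
Trained networks look in the newest picture that a camera, given by its name, has taken for a name from the list of things; names that differ only in an ending like _2 or _b are one class to them, and where a whole thing is asked for, a point or a joint stands for the part that bears it (a point fixed in the world has none). Each returns a list of dicts, best first, with "conf" (0 to 1); they miss things now and then, are a little off and sometimes report something else, mostly with a low value. They report only what shows in the picture. A call takes as long as a camera call. They do not tell look-alikes from the thing itself.
- robot.look_for(name, camera): "rect" ([left, top, width, height] in pixels, round what is visible of it).
- robot.spot_point(name, camera): "xy" ([column, row] in pixels: a listed point, or the origin of a listed thing).
The state is a dict: "clock": time; "joint_pos": joint angles; "qd": joint speeds; "effort": joint torques, N m; "eef_pos": TCP position; "ee_rot": TCP orientation; "wrist_force": force on the tool from outside, world axes, zero at the start; "moment": the same for the moment, N m; "opening": opening from 0.0 (shut) to 1.0 (fully open); "grasp_force": force on a finger pad.
Only numpy, scipy, OpenCV 4.12 (cv2) and the standard library are available. Lean on these libraries where they do the work, as an engineer would, in place of code of your own. Each camera call takes 0.05 s, during which the arm holds its last target. There are 200 camera calls.

## Task

Take the release pin from its stand and push it down through the small hole in the catch housing on the front of the sample case, so that the lid springs open, then put the pin back upright in its stand. Pack the three parts flat in one centred pile in the middle of the case, heaviest first: the sawn rock block on the case floor, the aluminium stage plate on the rock, and the light plastic slide box on top. Set each part down gently instead of dropping it, let it go, and leave the other things on the desk alone.

Things in the scene. Friction and masses are not known exactly. Their poses are not given: they have to be found in the camera images.
- case: grey metal sample case fixed to the desk; origin: centre of its underside; z up, x from catch housing (front) to lid hinge (far rim). 150 (x) by 160 (y) by 66 mm high without lid, walls and floor 5 mm (inside 140 by 150 by 61 mm). The catch housing, 50 mm wide, on the front wall reaches out to x = -136 mm, its steel top 52 mm above the desk. The closed lid adds 20 mm (top at 86 mm).
- case_floor (a point): centre of the case's inner floor (5 mm above the desk), where the pile is to stand; axes as the case
- catch_hole (a point): mouth of the upright round access hole in the top of the catch housing, 10 mm across, 52 mm above the desk, 112 mm in front of the case's centre. Under it, the hidden pad of a sprung pawl lies 28 mm below the mouth; pressed down with 3 to 6 N it gives, lets the lid go after about 5 mm (33 mm below the mouth), and stops at about 11 mm (39 mm below).
- lid (a joint): angle of the case's clear-topped hinged lid in rad: 0 closed and held by the catch; when the catch is tripped a spring swings its front edge up and over to the far side in about 1 s, and it stays fully open at 2.0
- lid_front (a point): middle of the lid's front edge, 10 mm above the rim when closed; 150 mm from the hinge
- stand: bare aluminium block fixed to the desk, 56 by 56 by 55 mm high, with an upright hole; origin at the centre of its underside
- stand_hole (a point): mouth of the stand's hole, in the middle of its top, 55 mm above the desk: 12 mm across, 52 mm deep. The pin's shank hangs in it and the handle rests on the block's top.
- pin_grip (a point): the release pin: a black cylindrical handle 18 mm across and 56 mm long with a thin steel shank, 5 mm across and 50 mm long, below it; 60 g, 106 mm overall. This point is the middle of the handle, 78 mm above the tip; z along the pin towards the handle's end. It starts upright in the stand.
- pin_tip (a point): rounded lower end of the pin's shank; z as pin_grip
- rock_mid (a point): centre of the sawn pale rock block with dark specks, 90 mm (x) by 54 mm (y) by 40 mm high, about 540 g: the heaviest part
- plate_mid (a point): centre of the flat aluminium stage plate, 100 mm (x) by 56 mm (y) by 10 mm high, with a round hole 26 mm across in its middle, about 150 g: the middle weight
- slides_mid (a point): centre of the closed white plastic slide box, 82 mm (x) by 48 mm (y) by 18 mm high, about 45 g: the lightest part
- canister: bystander, to be left alone: a bare aluminium lens canister, an upright cylinder 34 mm across and 45 mm high; position is the centre of its underside
- oil: bystander, to be left alone: a small amber glass oil bottle with a black cap, 36 mm across and 75 mm high; position is the centre of its underside
- chip: bystander, to be left alone: a rough reddish rock chip, round, 52 mm across and 31 mm high; position is the centre of its underside
- mouse: bystander, to be left alone: a black computer mouse, 100 by 60 by 30 mm; position is the centre of its underside
Mind the look-alikes: they are no part of the job. What is shaped like the stand but purple is not meant. Of the things shaped like the part that bears rock_mid, the marble one is meant.

How it is judged (in metres and radians):
On the way, in this order (a step that is already met when the one before it is completed fails the run):
1. the pin, pushed down through the access hole, trips the catch and the lid starts to open (value of joint lid above 0.06 rad and horizontal distance between pin_tip and catch_hole below 0.007 m and z of pin_tip in the frame of catch_hole below -0.02 m), for 0.02 s.
2. the rock block lies flat in the middle of the case floor, let go (z of rock_mid in the frame of case between 0.02 and 0.03 m and horizontal distance between rock_mid and case_floor below 0.03 m and angle between rock_mid's own z axis and vertical below 0.1 rad and contact force between the fingers and rock below 0.05 N and linear speed of rock below 0.05 m/s), for 0.1 s.
3. the stage plate lies flat and centred on the rock block, let go (z of rock_mid in the frame of case between 0.02 and 0.03 m and horizontal distance between rock_mid and case_floor below 0.03 m and angle between each of rock_mid, plate_mid's own z axis and vertical below 0.1 rad and z of plate_mid in the frame of rock_mid between 0.02 and 0.03 m and horizontal distance between plate_mid and rock_mid below 0.02 m and contact force between the fingers and plate below 0.05 N and linear speed of plate below 0.05 m/s), for 0.1 s.
4. the slide box lies flat and centred on the plate, let go (z of rock_mid in the frame of case between 0.02 and 0.03 m and horizontal distance between rock_mid and case_floor below 0.03 m and angle between each of rock_mid, plate_mid, slides_mid's own z axis and vertical below 0.1 rad and z of plate_mid in the frame of rock_mid between 0.02 and 0.03 m and horizontal distance between plate_mid and rock_mid below 0.02 m and z of slides_mid in the frame of plate_mid between 0.009 and 0.019 m and horizontal distance between slides_mid and plate_mid below 0.02 m and contact force between the fingers and slides below 0.05 N and linear speed of slides below 0.05 m/s), for 0.1 s.
At the end, for the whole second after the job is handed in: Lid open past 1.6 rad; rock flat on the case floor within 30 mm of its centre; plate flat on the rock and slide box flat on the plate, each within 20 mm of the centre below (tilt < 0.1 rad); pin in its stand within 8 mm of the axis, 42 mm deep, tilt < 0.15 rad; all at rest (z of rock_mid in the frame of case between 0.02 and 0.03 m and horizontal distance between rock_mid and case_floor below 0.03 m and angle between each of rock_mid, plate_mid, slides_mid's own z axis and vertical below 0.1 rad and z of plate_mid in the frame of rock_mid between 0.02 and 0.03 m and horizontal distance between plate_mid and rock_mid below 0.02 m and z of slides_mid in the frame of plate_mid between 0.009 and 0.019 m and horizontal distance between slides_mid and plate_mid below 0.02 m and horizontal distance between pin_tip and stand_hole below 0.008 m and z of pin_tip in the frame of stand_hole below -0.042 m and angle between pin_tip's own z axis and vertical below 0.15 rad and linear speed of each of rock, plate, slides, pin below 0.02 m/s and value of joint lid above 1.6 rad); the robot touches nothing.
It fails at once if a part is dropped into the case or moved about in it faster than 0.6 m/s ((linear speed of rock above 0.6 m/s and x of rock_mid in the frame of case between -0.08 and 0.08 m and y of rock_mid in the frame of case between -0.08 and 0.08 m and z of rock_mid in the frame of case below 0.085 m) or (linear speed of plate above 0.6 m/s and x of plate_mid in the frame of case between -0.08 and 0.08 m and y of plate_mid in the frame of case between -0.08 and 0.08 m and z of plate_mid in the frame of case below 0.085 m) or (linear speed of slides above 0.6 m/s and x of slides_mid in the frame of case between -0.08 and 0.08 m and y of slides_mid in the frame of case between -0.08 and 0.08 m and z of slides_mid in the frame of case below 0.085 m)).
It fails at once if a bystander (canister, bottle, chip or mouse) is moved by more than 30 mm (distance of any of canister, oil, chip, mouse from where it was at the start of the episode above 0.03 m).
It also fails if it takes over 72 s, if anything falls off the work surface, if the arm or the gripper's body presses on something with over 40 N, if the wrist force passes 120 N, or if a joint passes its speed limit or range.

## Working session

There is one attempt and no reset: what is moved stays moved. The work goes in short steps, Python scripts to look and compute and a shell command to move; the robot and the scene stay as the last step left them, time stands still between calls to the robot, and variables do not carry over. Pictures are saved under pics/ and viewed, at most 10 in all, crops included, and the job is handed in when it is done.

```bash
mkdir -p pics
cat > h.py <<'E'
import numpy as np, cv2
from bench import robot
def ray(cam,px):
    m=robot.camera_model(cam);K=np.array(m["K"],float);D=np.array(m["D"],float);T=np.array(m["pose"])
    u=cv2.undistortPoints(np.array([[px]],float),K,D)[0,0]
    d=T[:3,:3]@np.array([u[0],-u[1],-1]);return T[:3,3],d
def at(cam,px,z):
    o,d=ray(cam,px);return o+d*(z-o[2])/d[2]
def proj(cam,P):
    m=robot.camera_model(cam);K=np.array(m["K"],float);D=np.array(m["D"],float);T=np.array(m["pose"])
    p=(np.atleast_2d(P)-T[:3,3])@T[:3,:3];p=p*[1,-1,-1]
    return cv2.projectPoints(p,np.zeros(3),np.zeros(3),K,D)[0][:,0]
def tri(p1,p2):
    o1,d1=ray("top",p1);o2,d2=ray("side",p2)
    s=np.linalg.lstsq(np.c_[d1,-d2],o2-o1,rcond=None)[0]
    a=o1+s[0]*d1;b=o2+s[1]*d2;return (a+b)/2,np.linalg.norm(a-b)
def save(cam,name,f=1.5,crop=None):
    im=robot.get_image(cam)[:,:,::-1]
    if crop: x,y,w,h=crop;im=im[y:y+h,x:x+w]
    cv2.imwrite("pics/"+name,cv2.resize(im,None,fx=f,fy=f,interpolation=cv2.INTER_CUBIC))
E
python3 - <<'E'
from h import *
save("top","t0.png");save("side","s0.png")
Z=dict(catch_hole=.052,stand_hole=.055,pin_grip=.083,rock_mid=.02,plate_mid=.005,slides_mid=.009,case=0,lid_front=.076,canister=0,oil=0,chip=0,mouse=0)
for n,z in Z.items():
  for c in("top","side"):
    for r in robot.spot_point(n,c)[:3]:
        print(n,c,np.round(r["xy"],1),round(r["conf"],2),np.round(at(c,r["xy"],z)[:2],3))
for c in("top","side"): print(c,np.round(robot.camera_model(c)["pose"],2).tolist())
print(robot.state())
E
```

```text
catch_hole top [170.9 195.9] 0.86 [0.483 0.218]
catch_hole top [134.3 219.2] 0.2 [0.411 0.332]
catch_hole side [282.3 263.8] 0.78 [0.476 0.216]
stand_hole top [128.1 258. ] 0.57 [0.291 0.349]
stand_hole top [128.6 217.8] 0.56 [0.415 0.349]
stand_hole side [332.3 305.7] 0.84 [0.416 0.354]
stand_hole side [381.7 290.6] 0.84 [0.299 0.349]
pin_grip top [124.6 216.5] 0.5 [0.416 0.355]
pin_grip side [333.  297.1] 0.56 [0.417 0.353]
pin_grip side [333.9 306.3] 0.37 [0.425 0.374]
rock_mid top [320.3 265.6] 0.6 [ 0.262 -0.244]
rock_mid top [270.1 194.7] 0.55 [ 0.488 -0.091]
rock_mid side [297.6 157.3] 0.92 [ 0.275 -0.219]
rock_mid side [242.7 200.8] 0.67 [ 0.498 -0.058]
rock_mid side [334.6 319.5] 0.26 [0.411 0.365]
plate_mid top [300.2 145.7] 0.73 [ 0.65  -0.194]
plate_mid side [186.  181.3] 0.79 [ 0.635 -0.209]
slides_mid top [327.8 204.3] 0.73 [ 0.456 -0.276]
slides_mid top [252.9 134.2] 0.39 [ 0.689 -0.04 ]
slides_mid side [238.3 162.1] 0.84 [ 0.46  -0.259]
case top [177.6 165.1] 0.72 [0.592 0.205]
case side [228.2 288.1] 0.58 [0.601 0.209]
case side [333.3 320. ] 0.24 [0.406 0.353]
lid_f
[... 865 characters left out ...]
0.76], [0.0, 0.0, 0.0, 1.0]]
{'clock': 1.3, 'joint_pos': array([-7.24510478e+01,  1.75763857e+01,  8.63113691e+01, -2.09291610e-04,
        7.61094586e+01, -4.21006474e+00]), 'qd': array([-0.04190256,  0.02684803, -0.03269962,  0.07176797, -0.10071878,
       -0.03932102]), 'effort': array([ 2.94945257e-04, -4.57491159e+01, -2.52331781e+01,  3.13615749e-05,
        1.03246417e-03,  6.70975936e-06]), 'eef_pos': array([ 0.21314392, -0.53404461,  0.24231787]), 'ee_rot': array([1.79997236e+02, 4.07201342e-04, 2.17590672e+01]), 'wrist_force': array([-0.49895292,  1.15922977, -0.3977968 ]), 'moment': array([-0.00940014,  0.0113753 ,  0.03007369]), 'grasp_force': 0.0, 'opening': 0.9979068746701119}
```

View pics/t0.png

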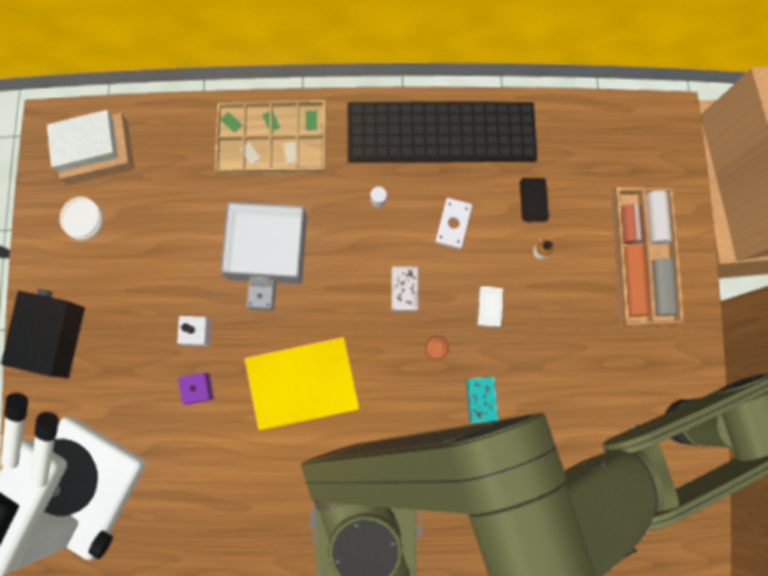

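View pics/s0.png

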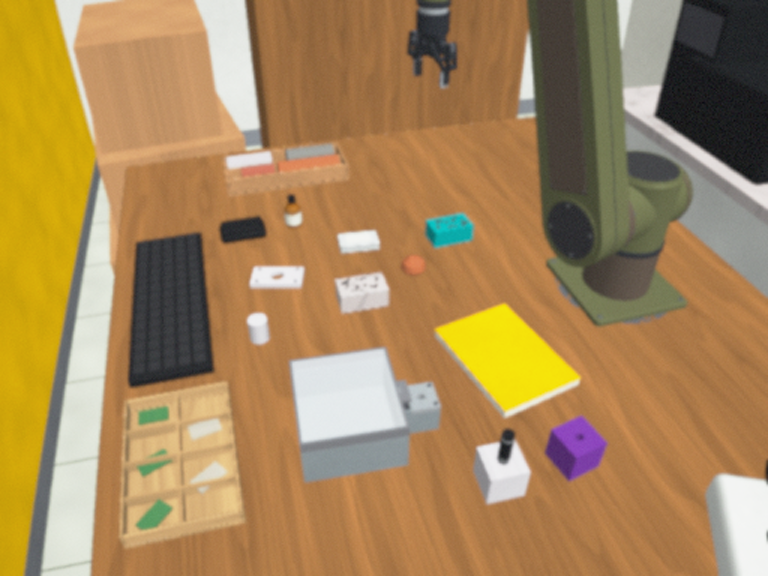

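The top view shows the case at (262,243), with its housing at (260,293) facing the robot. The stand with the pin is at (193,330) and the purple decoy at (195,388). The marble rock is at (405,288), the teal decoy at (482,400), the plate at (453,222) and the slide box at (490,306). The side view agrees.

Run:
```python
from h import *
t=robot.get_image("top")
def blob(cen,z,rad=32,vmin=150,smax=60,cam="top",im=None):
    x,y=map(int,cen);r=im[y-rad:y+rad,x-rad:x+rad]
    hsv=cv2.cvtColor(r,cv2.COLOR_RGB2HSV)
    m=((hsv[...,1]<smax)&(hsv[...,2]>vmin)).astype(np.uint8)
    m=cv2.morphologyEx(m,cv2.MORPH_CLOSE,np.ones((7,7)))
    n,l,st,c=cv2.connectedComponentsWithStats(m)
    k=1+np.argmin(np.linalg.norm(c[1:]-rad,axis=1)+ (st[1:,4]<40)*99)
    cn=max(cv2.findContours((l==k).astype(np.uint8),0,cv2.CHAIN_APPROX_NONE)[0],key=len)[:,0]+[x-rad,y-rad]
    W=np.array([at(cam,p,z)[:2] for p in cn])*1000
    return cv2.minAreaRect(W.astype(np.float32))
for n,c,z in(("rock",(270,192),.04),("plate",(302,148),.01),("slides",(327,204),.018),("stand",(128,220),.055)):
    print(n,blob(c,z,im=t,rad=24))
print("case",blob((177,160),.086,rad=45,im=t,vmin=120))
for n,a,b in(("catch",(170.9,195.9),(282.3,263.8)),("stand",(128.6,217.8),(332.3,305.7)),("pin",(124.6,216.5),(333,297.1)),("rock",(270.1,194.7),(242.7,200.8)),("plate",(300.2,145.7),(186,181.3)),("slides",(327.8,204.3),(238.3,162.1)),("case",(177.6,165.1),(228.2,288.1)),("lidf",(171.5,183.2),(262.8,258.1))):
    p,e=tri(a,b);print(n,np.round(p*1000,0),round(e*1000,1))
save("top","t1.png",4,(110,120,140,130))
```

```text
rock ((493.4461669921875, -88.70108032226562), (53.33793258666992, 88.7724609375), 88.98225402832031)
plate ((640.6146240234375, -198.95689392089844), (57.6924934387207, 104.46971893310547), 74.17070770263672)
slides ((456.11383056640625, -268.5423278808594), (51.13433074951172, 83.68571472167969), 87.68196868896484)
stand ((407.02716064453125, 352.636474609375), (59.80217361450195, 59.01820755004883), 89.51483154296875)
case ((559.144775390625, 205.70510864257812), (160.27932739257812, 215.27195739746094), 85.75345611572266)
catch [480. 218.  56.] 5.1
stand [415. 351.  51.] 2.1
pin [417. 354.  84.] 2.0
rock [491. -92.  -9.] 3.0
plate [ 641. -190.   21.] 9.7
slides [ 457. -278.   -4.] 1.7
case [597. 205.  -8.] 7.5
lidf [520. 212.  79.] 3.1
```

View pics/t1.png

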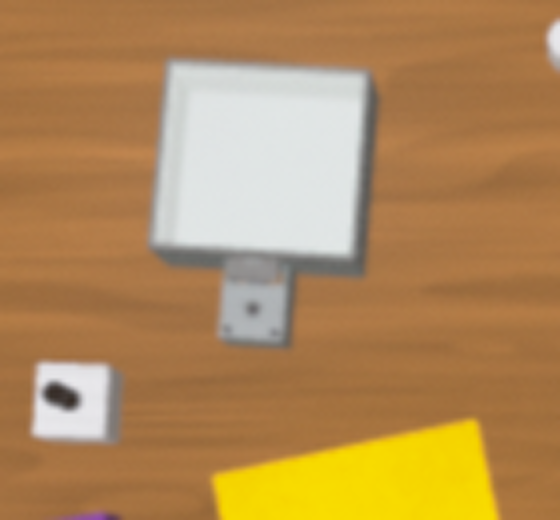

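```bash
python3 -m creep '[[32,-30,0,0,0,7.25,1],[32,-30,0,0,0,7.25,1],[32,-34,0,0,0,7.25,1],[32,-37,0,0,0,0,1],[32,-37,0,0,0,0,1],[32,-37,0,0,0,0,1],[32,-37,0,0,0,0,1],[32,-37,0,0,0,0,1],[32,-37,0,0,0,0,1],[0,-50,0,0,0,0,1],[0,-50,0,0,0,0,1],[0,-50,0,0,0,0,1]]'
python3 - <<'E'
from h import *
im=robot.get_image("top");g=cv2.cvtColor(im,cv2.COLOR_RGB2GRAY).astype(float)
p=g[191:203,166:180];w=np.clip(np.median(p)-12-p,0,None);yy,xx=np.mgrid[191:203,166:180]
# only central part
m=np.hypot(xx-173,yy-197.2)<4;w=w*m
c=((xx*w).sum()/w.sum(),(yy*w).sum()/w.sum());print(c,at("top",c,.052))
im=robot.get_image("side");g=cv2.cvtColor(im,cv2.COLOR_RGB2GRAY).astype(float)
print(np.round(g[256:274,270:294]).astype(int)[::1,::1])
E
```

```text
clock: 2.6
eef_pos: [0.4746, -0.0455, 0.2423]
ee_rot: [-180.0, -0.0, -0.0]
wrist_force: [0.1, 0.7, 0.2]
opening: 1.001
grasp_force: 0.0
(np.float64(172.7198952879581), np.float64(196.72513089005236)) [0.48017711 0.21225733 0.052     ]
[[152 155 159 166 168 170 172 176 177 181 184 185 190 188 175 152 146 156
  163 147 132 131 130 127]
 [157 163 175 184 186 185 187 190 191 194 194 194 193 191 175 157 156 166
  170 158 140 131 127 129]
 [158 166 181 190 195 195 194 195 195 195 195 195 196 192 192 185 184 186
  187 169 147 131 129 128]
 [156 163 176 189 195 196 197 196 195 195 197 196 193 197 194 200 196 196
  192 176 153 136 128 129]
 [153 160 171 187 196 197 197 196 195 195 192 195 194 197 198 199 199 199
  196 179 158 138 129 129]
 [152 157 166 181 193 195 195 196 195 193 193 189 194 193 196 198 200 198
  195 187 167 144 129 126]
 [155 155 162 177 190 194 195 195 192 188 183 183 185 189 194 197 199 196
  197 190 174 154 134 129]
 [154 153 161 172 185 194 195 192 184 174 166 159 164 180 192 196 199 197
  198 194 181 159 135 127]
 [155 153 156 168 182 193 192 189 177 165 155 149 155 176
[... 253 characters left out ...]
35 141 156 176 191 197 198 193 194 192 193 195 194 195 194 197 195
  190 180 168 165 159 143]
 [116 121 137 163 183 192 197 199 197 195 192 194 196 196 195 196 196 194
  183 159 146 153 160 150]
 [100 106 130 164 186 196 194 197 196 198 195 192 195 196 197 197 195 196
  180 161 148 160 170 160]
 [ 93  96 118 158 182 194 196 198 195 194 194 196 194 195 196 193 192 191
  189 174 169 175 177 162]
 [ 97  93 111 151 178 191 196 195 194 195 193 192 192 192 190 189 188 184
  184 181 176 175 171 156]
 [120 111 125 152 176 188 191 191 191 188 188 184 186 181 181 178 178 175
  173 171 169 165 160 150]
 [144 142 146 160 172 181 184 181 180 180 175 172 174 168 167 167 165 163
  162 159 159 157 152 148]]
```

```bash
python3 -m creep '[[-7,-49,0,0,0,0,1],[-7,-49,0,0,0,0,1],[-7,-49,0,0,0,0,1],[-7,-49,0,0,0,0,1],[-7,-49,0,0,0,0,1],[-7,-49,0,0,0,0,1],[-7,-49,0,0,0,0,1],[-7,-49,0,0,0,0,1],[-2,-6,0,0,0,0,1],[0,0,20,0,0,0,1],[0,0,40,0,0,0,1],[0,0,0,0,0,0,1]]'
python3 - <<'E'
from h import *
print(tri((172.7,196.7),(280.9,263.9)), at("side",(280.9,263.9),.052))
save("side","s1.png",3,(250,200,180,140))
print(robot.state()["eef_pos"])
E
```

```text
clock: 3.9
eef_pos: [0.4138, 0.3473, 0.178]
ee_rot: [179.6, 0.5, -0.0]
wrist_force: [-0.3, -0.3, 0.7]
opening: 0.999
grasp_force: 0.0
(array([0.47964958, 0.21316912, 0.04940123]), np.float64(0.00219947555146711)) [0.47952279 0.21585714 0.052     ]
[0.41514743 0.34826845 0.18029499]
```

View pics/s1.png

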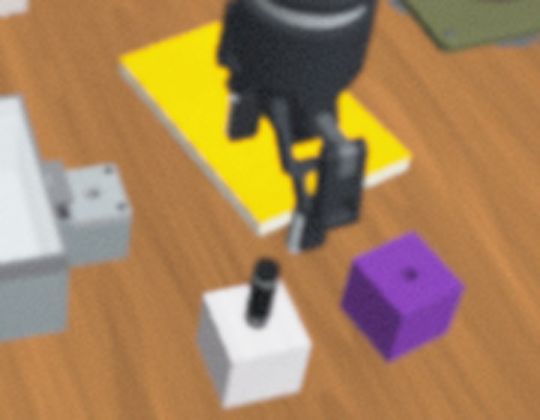

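The picture shows the pin upright in the white stand, with its handle at crop (262,290). The gripper is above it and the hole is at (94,193). I'll descend and grip.

```bash
python3 -m creep '[[1,-4,25,0,0,0,1],[0,0,25,0,0,0,1],[0,0,25,0,0,0,1],[0,0,25,0,0,0,1],[0,0,0,0,0,0,1],[0,0,0,0,0,0,1]]' ; python3 -m creep '[[0,0,0,0,0,0,0.5],[0,0,0,0,0,0,0],[0,0,0,0,0,0,0],[0,0,0,0,0,0,0],[0,0,0,0,0,0,0]]'
```

```text
clock: 4.55
eef_pos: [0.4187, 0.3546, 0.0837]
ee_rot: [-180.0, -0.1, -0.0]
wrist_force: [0.2, 0.0, 0.3]
opening: 1.0
grasp_force: 0.0
clock: 5.05
eef_pos: [0.4176, 0.3547, 0.0829]
ee_rot: [-180.0, -0.0, 0.0]
wrist_force: [-0.7, -0.3, 3.4]
opening: 0.192
grasp_force: 58.3
```

```bash
python3 -m creep '[[0,0,-20,0,0,0,0],[0,0,-35,0,0,0,0],[0,0,-25,0,0,0,0],[10,20,0,0,0,0,0],[13,30,0,0,0,0,0],[13,30,0,0,0,0,0],[13,30,0,0,0,0,0],[13,30,0,0,0,0,0],[0,0,0,0,0,0,0],[0,0,0,0,0,0,0],[0,0,0,0,0,0,0]]'
python3 - <<'E'
from h import *
robot.get_image("top");save("side","s2.png",5,(250,200,110,100))
for n in("pin_tip","pin_grip"):
  q={}
  for c in("top","side"):
    r=robot.spot_point(n,c);q[c]=r[0]["xy"] if r else None
    print(n,c,[(np.round(k["xy"],1),round(k["conf"],2)) for k in r[:2]])
  if all(v is not None for v in q.values()): print(tri(q["top"],q["side"]))
P=robot.state()["eef_pos"];print(P)
t=P+[0,0,-.083]
print("expected tip px",proj("side",t),proj("top",t), "hole side",proj("side",[.480,.2145,.052]))
E
```

```text
clock: 6.15
eef_pos: [0.4791, 0.2151, 0.1622]
ee_rot: [-180.0, 0.0, 0.0]
wrist_force: [-0.1, -0.5, -0.2]
opening: 0.197
grasp_force: 58.6
pin_tip top [(array([178.8, 167.5]), 0.4)]
pin_tip side [(array([286.2, 252.5]), 0.58)]
(array([0.51715613, 0.20902121, 0.1109589 ]), np.float64(0.09623432711060745))
pin_grip top []
pin_grip side [(array([285.7, 226.2]), 0.61)]
[0.47922248 0.21522512 0.16228974]
expected tip px [[281.45782954 255.37192767]] [[170.46152568 195.72672408]] hole side [[280.50589576 263.50290106]]
```

View pics/s2.png

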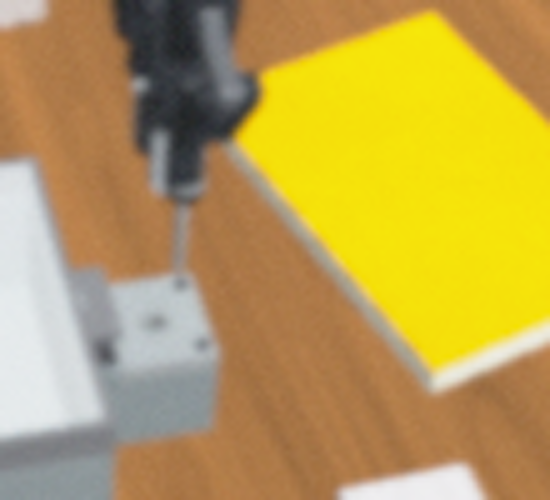

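The side crop shows the shank tip at full-frame (285.8,255) and the hole at (280.9,263.9), so the tip isn't over the hole yet.

Run:
```python
from h import *
P=robot.state()["eef_pos"];print(P)
for px,z in(((285.8,255),.0843),((285.8,255.5),.0843)): print(at("side",px,z)-P)
for d in(0,-.006,-.01): print(d,proj("side",P+[d,0,-.078])[0],proj("side",P+[d,0,-.048])[0])
print("shank top px",250+183/5,200+205/5,"hole",at("side",(280.9,263.9),.052))
```

```text
[0.47922248 0.21522512 0.16228974]
[-0.00781989  0.00586442 -0.07798974]
[-0.00733816  0.00725697 -0.07798974]
0 [281.55510993 253.81725684] [282.15160249 244.25313869]
-0.006 [284.14349585 253.2647655 ] [284.79388117 243.70268906]
-0.01 [285.86475428 252.89702819] [286.55085871 243.33636535]
shank top px 286.6 241.0 hole [0.47952279 0.21585714 0.052     ]
```

```bash
python3 -m creep '[[5,0,12,0,0,0,0],[6,1,12,0,0,0,0],[0,0,0,0,0,0,0],[0,0,0,0,0,0,0],[0,0,0,0,0,0,0]]'
python3 - <<'E'
from h import *
save("side","s3.png",10,(260,230,50,50))
P=robot.state()["eef_pos"];print(P)
for r in robot.spot_point("pin_tip","side")[:2]:print(r)
print(proj("side",P+[-.0099,0,-.078])[0])
E
```

```text
clock: 6.95
eef_pos: [0.4905, 0.2135, 0.1381]
ee_rot: [180.0, 0.0, -0.0]
wrist_force: [-0.6, 0.5, -1.1]
opening: 0.194
grasp_force: 58.7
[0.49063946 0.21352362 0.13833645]
{'xy': [194.9, 153.3], 'conf': 0.5}
{'xy': [280.5, 262.9], 'conf': 0.45}
[280.20740449 260.75395633]
```

View pics/s3.png

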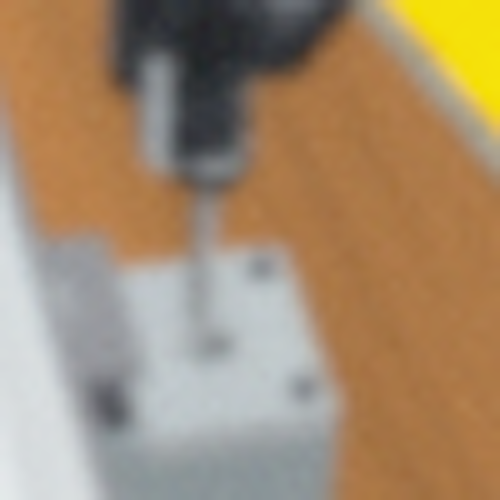

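The tip is now at about (280.3,263.2), almost over the hole at (281.2,264.5). I'll shift it slightly and descend by feel.

```bash
python3 -m creep '[[-1.5,-1,0,0,0,0,0],[0,0,4,0,0,0,0],[0,0,4,0,0,0,0],[0,0,4,0,0,0,0],[0,0,0,0,0,0,0]]'
python3 -c "
from h import *
print(robot.spot_point('pin_tip','side')[:1] if 0 else '')
save('side','s4.png',10,(260,230,50,50));print([robot.state()[k] for k in('eef_pos','wrist_force','moment')])"
```

```text
clock: 7.55
eef_pos: [0.4884, 0.2144, 0.1255]
ee_rot: [180.0, 0.1, 0.0]
wrist_force: [0.1, 0.1, -0.6]
opening: 0.195
grasp_force: 58.7

[array([0.48865745, 0.21442908, 0.12579402]), array([-0.49428557,  0.32705564, -0.93739311]), array([-0.00320319, -0.0506575 , -0.0075339 ])]
```

```bash
python3 -m creep '[[0,0,7,0,0,0,0],[0,0,7,0,0,0,0],[0,0,6,0,0,0,0],[0,0,0,0,0,0,0]]'
python3 -c "
from h import *
save('side','s5.png',10,(260,230,50,50));print([robot.state()[k] for k in('eef_pos','wrist_force','moment')])"
```

```text
clock: 8.0
eef_pos: [0.4881, 0.2142, 0.1051]
ee_rot: [180.0, 0.1, 0.0]
wrist_force: [0.1, -0.1, 0.2]
opening: 0.193
grasp_force: 58.7
[array([0.48851455, 0.21435878, 0.10553652]), array([ 0.24302527, -0.14921146, -0.12264546]), array([ 0.01862094,  0.00067702, -0.00592457])]
```

```bash
python3 -m creep '[[0,0,3,0,0,0,0],[0,0,3,0,0,0,0],[0,0,3,0,0,0,0],[0,0,0,0,0,0,0]]'
python3 -c "
from h import *
save('side','s6.png',4,(170,170,130,110));print([robot.state()[k] for k in('eef_pos','wrist_force','moment')])"
```

```text
clock: 8.45
eef_pos: [0.4892, 0.2146, 0.0973]
ee_rot: [-180.0, -0.0, 0.0]
wrist_force: [0.3, -0.2, 1.1]
opening: 0.195
grasp_force: 58.7
[array([0.48919623, 0.21458727, 0.09731344]), array([0.3483603 , 0.00815174, 0.57740384]), array([-0.03198568, -0.03255978,  0.00363082])]
```

View pics/s6.png

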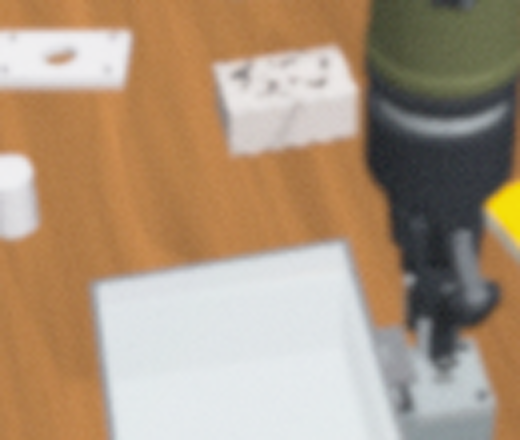

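The shank is in the hole and the lid is still shut, so I'll press further.

```bash
python3 -m creep '[[0,0,2,0,0,0,0],[0,0,2,0,0,0,0],[0,0,0,0,0,0,0]]';python3 -m creep '[[0,0,2,0,0,0,0],[0,0,2,0,0,0,0],[0,0,0,0,0,0,0]]'
```

```text
clock: 8.8
eef_pos: [0.4889, 0.2147, 0.0937]
ee_rot: [-180.0, -0.0, 0.0]
wrist_force: [-1.4, -0.7, 6.2]
opening: 0.192
grasp_force: 60.0
clock: 9.1
eef_pos: [0.4885, 0.2147, 0.0899]
ee_rot: [-180.0, 0.0, -0.0]
wrist_force: [-2.5, -0.3, 8.1]
opening: 0.191
grasp_force: 60.2
```

```bash
python3 -m creep '[[0,0,1,0,0,0,0],[0,0,0,0,0,0,0],[0,0,0,0,0,0,0]]'; python3 -c "
from h import *
save('side','s7.png',2,(130,100,256,230));print([robot.state()[k] for k in('eef_pos','wrist_force')])
r=robot.spot_point('lid_front','side');print(r[:2])"
```

```text
clock: 9.4
eef_pos: [0.4885, 0.2147, 0.0895]
ee_rot: [-180.0, 0.0, -0.0]
wrist_force: [-2.9, 0.1, 12.7]
opening: 0.191
grasp_force: 60.5
[array([0.48853506, 0.21471695, 0.08951202]), array([-2.90241154,  0.17984304, 11.98643995])]
[{'xy': [263.0, 255.9], 'conf': 0.8}, {'xy': [276.9, 251.8], 'conf': 0.56}]
```

View pics/s7.png

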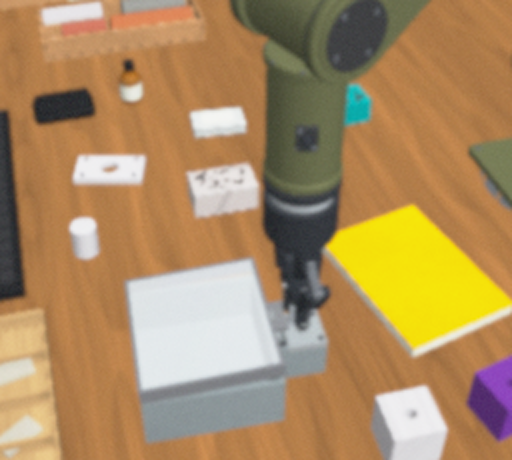

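The pin is in the hole with about 12 N of reaction and -3 N sideways in x, so it is probably rubbing the wall. The lid is still shut. I'll ease it in x and press a little more.

```bash
python3 -m creep '[[-0.7,0,0,0,0,0,0],[-0.7,0,0,0,0,0,0],[0,0,0,0,0,0,0]]'; python3 -m creep '[[0,0,1.5,0,0,0,0],[0,0,0,0,0,0,0],[0,0,0,0,0,0,0]]'; python3 -c "
from h import *
save('side','s8.png',3,(180,200,130,120));robot.get_image('top')
print(robot.spot_point('lid_front','side')[:2],robot.spot_point('lid_front','top')[:2])"
```

```text
clock: 9.8
eef_pos: [0.4881, 0.2148, 0.0895]
ee_rot: [-180.0, -0.1, 0.0]
wrist_force: [-1.6, 0.1, 9.5]
opening: 0.193
grasp_force: 59.5
clock: 10.1
eef_pos: [0.4885, 0.2148, 0.0891]
ee_rot: [-180.0, -0.2, 0.0]
wrist_force: [-2.1, -2.3, 18.3]
opening: 0.192
grasp_force: 60.5
[{'xy': [219.2, 222.4], 'conf': 0.89}] [{'xy': [165.4, 139.2], 'conf': 0.77}]
```

The lid front has moved to (219,222) in the side view, so the lid is open or opening. I'll withdraw the pin and return it over the stand.

```bash
python3 -m creep '[[0,0,-15,0,0,0,0],[0,0,-25,0,0,0,0],[0,0,-37,0,0,0,0],[-10,-20,0,0,0,0,0],[-15,-30,0,0,0,0,0],[-15,-30,0,0,0,0,0],[-15,-30,0,0,0,0,0],[-15,-30,0,0,0,0,0],[0,0,0,0,0,0,0],[0,0,0,0,0,0,0],[0,0,0,0,0,0,0]]'
python3 - <<'E'
from h import *
robot.get_image("top");save("side","s9.png",3,(160,150,240,200))
P=robot.state()["eef_pos"];print(P,(np.array([.4176,.3547,.083])-P)*1000)
print(robot.spot_point('lid_front','side')[:1],robot.spot_point('lid_front','top')[:1])
for r in robot.spot_point("pin_tip","side")[:2]:print(r)
print(proj("side",P+[-.0099,0,-.078])[0])
E
```

```text
clock: 11.4
eef_pos: [0.4176, 0.3538, 0.1635]
ee_rot: [179.9, 0.0, 0.0]
wrist_force: [-0.5, -0.4, 0.4]
opening: 0.192
grasp_force: 58.7
[0.41798843 0.35353583 0.16363603] [ -0.38842622   1.16416541 -80.63602634]
[{'xy': [151.7, 232.7], 'conf': 0.8}] [{'xy': [170.9, 99.3], 'conf': 0.73}]
{'xy': [336.1, 307.6], 'conf': 0.28}
[337.5924495  295.42554227]
```

View pics/s9.png

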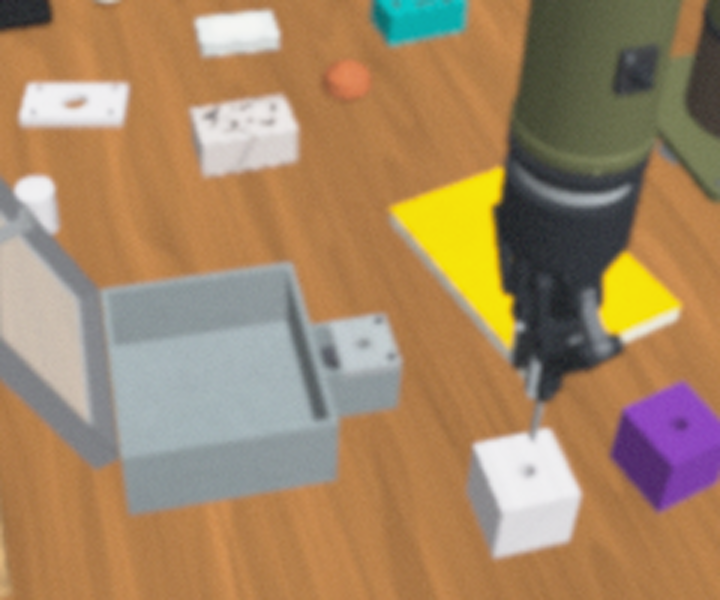

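The lid is fully open. The pin tip at (337.7,296) matches the prediction over the stand hole, so I'll insert it.

```bash
python3 -m creep '[[-0.4,-1.2,15,0,0,0,0],[0,0,15,0,0,0,0],[0,0,12,0,0,0,0],[0,0,0,0,0,0,0]]'; python3 -m creep '[[0,0,14,0,0,0,0],[0,0,14,0,0,0,0],[0,0,6,0,0,0,0],[0,0,2.5,0,0,0,0],[0,0,0,0,0,0,0],[0,0,0,0,0,0,0]]'
```

```text
clock: 12.05
eef_pos: [0.4163, 0.3546, 0.1201]
ee_rot: [179.9, 0.2, -0.0]
wrist_force: [-0.6, -0.2, -0.7]
opening: 0.195
grasp_force: 58.7
clock: 12.65
eef_pos: [0.4177, 0.356, 0.0859]
ee_rot: [-180.0, -0.1, 0.0]
wrist_force: [-1.0, 0.3, -1.3]
opening: 0.19
grasp_force: 58.7
```

```bash
python3 -m creep '[[0,0,2.5,0,0,0,0],[0,0,0,0,0,0,0],[0,0,0,0,0,0,0.5],[0,0,0,0,0,0,1],[0,0,0,0,0,0,1],[0,0,0,0,0,0,1],[0,0,0,0,0,0,1]]'; python3 -m creep '[[0,0,-20,0,0,0,1],[0,0,-40,0,0,0,1],[0,0,-40,0,0,0,1],[8,48,-20,0,0,0,1],[8,48,0,0,0,0,1],[8,48,0,0,0,0,1],[8,48,0,0,0,0,1],[8,48,0,0,0,0,1],[8,48,0,0,0,0,1],[8,48,0,0,0,0,1],[8,48,0,0,0,0,1],[8,48,0,0,0,0,1]]'
python3 - <<'E'
from h import *
im=robot.get_image("top");robot.get_image("side")
cv2.imwrite("pics/pin.png",cv2.resize(robot.get_image("side")[265:345,290:380,::-1],None,fx=4,fy=4,interpolation=2))
for n in("pin_grip","case","rock_mid","case_floor","catch_hole"):
  for c in("top","side"): print(n,c,[(np.round(k["xy"],1).tolist(),round(k["conf"],2)) for k in robot.spot_point(n,c)[:2]])
print(robot.state()["eef_pos"])
g=im[100:215,140:220,::-1]
cv2.imwrite("pics/case.png",cv2.resize(g,None,fx=5,fy=5,interpolation=2))
a=cv2.imread("pics/pin.png");b=cv2.imread("pics/case.png");w=np.zeros((max(a.shape[0],b.shape[0]),a.shape[1]+b.shape[1],3),np.uint8)
w[:a.shape[0],:a.shape[1]]=a;w[:b.shape[0],a.shape[1]:]=b;cv2.imwrite("pics/mix.png",w);print(w.shape)
E
```

```text
clock: 13.35
eef_pos: [0.4172, 0.3558, 0.0829]
ee_rot: [-180.0, -0.0, 0.0]
wrist_force: [0.3, 0.5, -0.5]
opening: 0.997
grasp_force: 0.0
clock: 14.55
eef_pos: [0.4888, -0.0759, 0.202]
ee_rot: [-180.0, -0.0, 0.0]
wrist_force: [0.2, -0.7, 0.3]
opening: 0.995
grasp_force: 0.0
pin_grip top [([124.7, 219.9], 0.39)]
pin_grip side [([153.3, 233.5], 0.49), ([334.2, 300.4], 0.48)]
case top [([180.2, 164.4], 0.89)]
case side [([228.0, 286.3], 0.78), ([228.1, 286.5], 0.32)]
rock_mid top [([320.8, 265.6], 0.77), ([269.9, 192.1], 0.64)]
rock_mid side [([239.7, 195.5], 0.83), ([300.5, 154.5], 0.64)]
case_floor top [([176.8, 164.1], 0.57)]
case_floor side [([227.5, 285.7], 0.89)]
catch_hole top [([172.4, 200.8], 0.79), ([127.3, 221.7], 0.5)]
catch_hole side []
[ 0.48882324 -0.07289056  0.20187527]
(575, 760, 3)
```

View pics/mix.png

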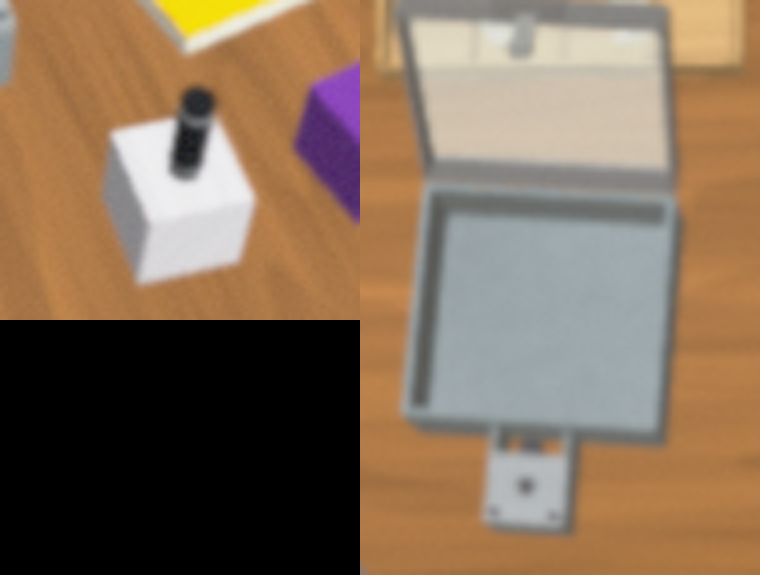

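The pin stands fully seated in the white stand. The case rim corners in the crop are (429,182), (676,192), (660,432) and (405,415), with the hole at (526,486).

Run:
```python
from h import *
C=[((x-360)/5+140,y/5+100) for x,y in((429,182),(676,192),(660,432),(405,415))]
W=np.array([at("top",c,.066)[:2] for c in C]);print(W.round(3),W.mean(0))
r=cv2.minAreaRect((W*1000).astype(np.float32));print(r)
h=at("top",((526-360)/5+140,486/5+100),.052);print("hole",h)
for y in(-3,-4,-5):
  a=np.radians(y);print(y,np.array([.480,.2145])+.112*np.array([np.cos(a),np.sin(a)]))
print("floor",at("top",(176.8,164.1),.005),at("side",(227.5,285.7),.005))
print("rock",at("top",(269.9,192.1),.02),at("side",(239.7,195.5),.02),tri((269.9,192.1),(239.7,195.5)))
print(robot.state()["eef_pos"])
```

```text
[[0.671 0.273]
 [0.662 0.117]
 [0.509 0.126]
 [0.522 0.285]] [0.59087717 0.20019714]
((590.2832641601562, 200.87576293945312), (159.15325927734375, 152.6892852783203), 86.47737121582031)
hole [0.4786711 0.2107412 0.052    ]
-3 [0.59184651 0.20863837]
-4 [0.59172717 0.20668727]
-5 [0.59157381 0.20473856]
floor [0.59376146 0.20719436 0.005     ] [0.6019733  0.20630963 0.005     ]
rock [ 0.49606208 -0.09089774  0.02      ] [ 0.50013188 -0.08226188  0.02      ] (array([ 0.49763051, -0.09144845,  0.01213195]), np.float64(0.0006903476319532454))
[ 0.48882324 -0.07289056  0.20187527]
```

```bash
python3 -m creep '[[5,13,30,0,0,0,1],[0,0,40,0,0,0,1],[0,0,40,0,0,0,1],[0,0,35,0,0,0,1],[0,0,25,0,0,0,1],[0,0,10,0,0,0,1],[0,0,0,0,0,0,1],[0,0,0,0,0,0,1]]'; python3 -m creep '[[0,0,4,0,0,0,0.6],[0,0,0,0,0,0,0],[0,0,0,0,0,0,0],[0,0,0,0,0,0,0],[0,0,0,0,0,0,0]]'
```

```text
clock: 16.0
eef_pos: [0.4948, -0.0869, 0.0225]
ee_rot: [180.0, -0.1, 0.0]
wrist_force: [0.1, -0.4, 0.0]
opening: 0.998
grasp_force: 0.0
clock: 16.5
eef_pos: [0.4947, -0.0872, 0.019]
ee_rot: [180.0, -0.1, 0.0]
wrist_force: [-0.4, 0.6, 6.4]
opening: 0.62
grasp_force: 64.1
```

```bash
python3 -m creep '[[0,0,-20,0,0,0,0],[0,0,-45,0,0,0,0],[0,0,-45,0,0,0,0],[8,-25,0,0,0,0,0],[14,-42,0,0,0,0,0],[14,-42,0,0,0,0,0],[14,-42,0,0,0,0,0],[14,-42,0,0,0,0,0],[14,-42,0,0,0,0,0],[14,-42,0,0,0,0,0],[4.5,-15,0,0,0,4,0],[0,0,0,0,0,0,0]]';  python3 -m creep '[[0,0,0,0,0,0,0],[0,0,10,0,0,0,0],[0,0,20,0,0,0,0]]'
python3 -c "
from h import *
robot.get_image('top');save('side','s10.png',3,(170,200,160,140))
print([robot.state()[k] for k in('eef_pos','ee_rot','wrist_force')])
for c in('top','side'): print([(np.round(k['xy'],1),round(k['conf'],2)) for k in robot.spot_point('rock_mid',c)[:3]])
P=robot.state()['eef_pos'];print(proj('top',P),proj('side',P))
"
```

```text
clock: 17.7
eef_pos: [0.5903, 0.2081, 0.1269]
ee_rot: [-180.0, 0.0, -3.8]
wrist_force: [0.2, -0.0, -5.2]
opening: 0.622
grasp_force: 65.9
clock: 18.0
eef_pos: [0.5911, 0.204, 0.0986]
ee_rot: [-180.0, -0.2, -4.0]
wrist_force: [0.4, -0.4, -5.4]
opening: 0.619
grasp_force: 66.1
[array([0.587204  , 0.20287956, 0.0946827 ]), array([179.84499446,   0.39879124,  -4.06338689]), array([-1.80690151, -0.37157441, -6.57990914])]
[(array([319.7, 267.2]), 0.93), (array([176.4, 158.8]), 0.39)]
[(array([300.3, 152.1]), 0.74), (array([231.3, 254.6]), 0.73)]
[[173.82986816 159.12501715]] [[231.30734294 256.23223905]]
```

View pics/s10.png

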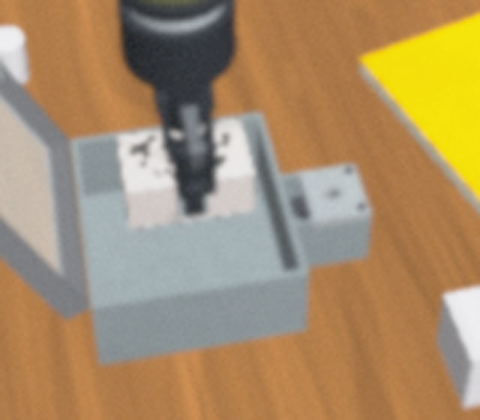

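The rock hangs centred over the case at about (190,180) in the crop. I'll lower it.

```bash
python3 -m creep '[[0,0,20,0,0,0,0],[0,0,20,0,0,0,0],[0,0,15,0,0,0,0],[0,0,10,0,0,0,0],[0,0,5,0,0,0,0],[0,0,1,0,0,0,0],[0,0,0,0,0,0,0]]'; python3 -m creep '[[0,0,1,0,0,0,0],[0,0,1,0,0,0,0],[0,0,1,0,0,0,0],[0,0,0,0,0,0,0]]'
```

```text
clock: 18.9
eef_pos: [0.591, 0.2052, 0.0274]
ee_rot: [-180.0, -0.1, -4.0]
wrist_force: [0.0, 0.1, -6.2]
opening: 0.622
grasp_force: 66.0
clock: 19.3
eef_pos: [0.5906, 0.2053, 0.0241]
ee_rot: [-180.0, -0.0, -4.0]
wrist_force: [0.7, 0.4, -3.5]
opening: 0.624
grasp_force: 66.0
```

```bash
python3 -m creep '[[0,0,0.7,0,0,0,0],[0,0,0,0,0,0,0],[0,0,0,0,0,0,0.75],[0,0,0,0,0,0,0.8],[0,0,0,0,0,0,0.8],[0,0,0,0,0,0,0.8]]'; python3 -m creep '[[0,0,-10,0,0,0,0.85],[0,0,-30,0,0,0,0.85],[0,0,-50,0,0,0,1],[0,0,-50,0,0,0,1],[0,0,0,0,0,0,1],[0,0,0,0,0,0,1]]'
python3 -c "
from h import *
robot.get_image('top');robot.get_image('side')
print(robot.state()['eef_pos'])
for c in('top','side'): print([(np.round(k['xy'],1),round(k['conf'],2),at(c,k['xy'],.025)) for k in robot.spot_point('rock_mid',c)[:3]])
for c in('top','side'): print([(np.round(k['xy'],1),round(k['conf'],2),at(c,k['xy'],.005)) for k in robot.spot_point('plate_mid',c)[:3]])
"
```

```text
clock: 19.9
eef_pos: [0.5906, 0.2052, 0.0231]
ee_rot: [-180.0, -0.0, -4.0]
wrist_force: [0.2, -0.3, 0.5]
opening: 0.798
grasp_force: 0.0
clock: 20.5
eef_pos: [0.5916, 0.2055, 0.1659]
ee_rot: [-179.9, -0.3, -4.0]
wrist_force: [-0.3, 0.8, -0.6]
opening: 1.001
grasp_force: 0.0
[0.58937038 0.20488864 0.16258813]
[(array([319.5, 265.9]), 0.66, array([ 0.26150529, -0.24032522,  0.025     ])), (array([177.5, 164.1]), 0.57, array([0.58934094, 0.20216693, 0.025     ]))]
[(array([235.3, 279.5]), 0.88, array([0.58398657, 0.20969458, 0.025     ])), (array([298.9, 149.8]), 0.82, array([ 0.25898559, -0.25180721,  0.025     ]))]
[(array([303.8, 146. ]), 0.68, array([ 0.64897785, -0.20552804,  0.005     ]))]
[]
```

```bash
python3 -m creep '[[8.8,44.4,0,0,0,0,1],[8.8,44.4,0,0,0,0,1],[8.8,44.4,0,0,0,0,1],[8.8,44.4,0,0,0,0,1],[8.8,44.4,0,0,0,0,1],[8.8,44.4,0,0,0,0,1],[8.8,44.4,0,0,0,0,1],[8.8,44.4,0,0,0,0,1],[8.8,44.4,0,0,0,0,1],[0,0,20,0,0,6,1],[0,0,30,0,0,5.8,1],[0,0,10,0,0,0,1]]'; python3 -m creep '[[0,0,0,0,0,0,1],[0,0,0,0,0,0,1]]'
python3 - <<'E'
from h import *
robot.get_image("top");im=robot.get_image("side")
print(robot.state()["eef_pos"])
for c in('top','side'): print([(np.round(k['xy'],1),round(k['conf'],2),at(c,k['xy'],.005)) for k in robot.spot_point('plate_mid',c)[:3]])
hsv=cv2.cvtColor(im,cv2.COLOR_RGB2HSV);r=hsv[165:200,155:215]
m=((r[...,1]<60)&(r[...,2]>150)).astype(np.uint8);n,l,st,cc=cv2.connectedComponentsWithStats(m);k=1+st[1:,4].argmax()
cn=max(cv2.findContours((l==k).astype(np.uint8),0,cv2.CHAIN_APPROX_NONE)[0],key=len)[:,0]+[155,165]
print(cv2.minAreaRect((np.array([at("side",p,.008)[:2] for p in cn])*1000).astype(np.float32)))
E
```

```text
clock: 22.0
eef_pos: [0.6389, -0.1988, 0.0988]
ee_rot: [-180.0, 0.4, -15.9]
wrist_force: [-1.0, 1.0, -1.0]
opening: 1.002
grasp_force: 0.0
clock: 22.2
eef_pos: [0.6418, -0.1986, 0.1031]
ee_rot: [-180.0, 0.0, -15.7]
wrist_force: [0.8, 0.8, 0.2]
opening: 1.005
grasp_force: 0.0
[ 0.64262921 -0.19886511  0.1044609 ]
[(array([301.9, 145.6]), 0.53, array([ 0.65037117, -0.19935476,  0.005     ]))]
[(array([184.9, 183.9]), 0.8, array([ 0.64018362, -0.19721896,  0.005     ])), (array([240.3, 163.8]), 0.38, array([ 0.45521198, -0.25389147,  0.005     ])), (array([274.7, 176.4]), 0.3, array([ 0.37067712, -0.16053771,  0.005     ]))]
((642.0833129882812, -193.99696350097656), (68.13530731201172, 104.70568084716797), 74.3913345336914)
```

```bash
python3 -m creep '[[0,0,30,0,0,0,1],[0,0,30,0,0,0,1],[0,0,20,0,0,0,1],[0,0,9,0,0,0,1],[0,0,3,0,0,0,1],[0,0,0,0,0,0,0.8]]'; python3 -m creep '[[0,0,0,0,0,0,0],[0,0,0,0,0,0,0],[0,0,0,0,0,0,0],[0,0,0,0,0,0,0]]'
```

```text
clock: 23.0
eef_pos: [0.6422, -0.1991, 0.0118]
ee_rot: [180.0, -0.1, -15.8]
wrist_force: [1.0, 0.3, -0.0]
opening: 0.854
grasp_force: 0.0
clock: 23.4
eef_pos: [0.643, -0.1995, 0.0133]
ee_rot: [180.0, -0.2, -15.8]
wrist_force: [0.5, 0.2, 6.7]
opening: 0.622
grasp_force: 63.4
```

```bash
python3 -m creep '[[0,0,-15,0,0,0,0],[0,0,-40,0,0,0,0],[0,0,-45,0,0,-6,0],[0,0,0,0,0,-5.8,0],[0,0,0,0,0,0,0]]'; python3 -m creep '[[-5,-24,0,0,0,0,0],[-9.2,-44.4,0,0,0,0,0],[-9.2,-44.4,0,0,0,0,0],[-9.2,-44.4,0,0,0,0,0],[-9.2,-44.4,0,0,0,0,0],[-9.2,-44.4,0,0,0,0,0],[-9.2,-44.4,0,0,0,0,0],[-9.2,-44.4,0,0,0,0,0],[-9.2,-44.4,0,0,0,0,0],[-4.2,-20,0,0,0,0,0],[0,0,0,0,0,0,0],[0,0,0,0,0,0,0]]'
python3 -c "
from h import *
robot.get_image('top');save('side','s11.png',3,(170,180,160,160))
P=robot.state()['eef_pos'];print(P)
for c in('top','side'): print([(np.round(k['xy'],1),round(k['conf'],2)) for k in robot.spot_point('plate_mid',c)[:3]],proj(c,P-[0,0,.008]))
"
```

```text
clock: 23.9
eef_pos: [0.6427, -0.1994, 0.1142]
ee_rot: [179.9, -0.3, -4.0]
wrist_force: [0.1, 0.3, -2.0]
opening: 0.626
grasp_force: 63.5
clock: 25.1
eef_pos: [0.5856, 0.2049, 0.1102]
ee_rot: [179.9, 0.1, -4.0]
wrist_force: [0.1, 0.6, -2.0]
opening: 0.623
grasp_force: 63.5
[0.58626476 0.20373147 0.11052335]
[(array([172.6, 158.3]), 0.48)] [[173.56261526 159.67585851]]
[(array([235.2, 253.1]), 0.75), (array([230. , 283.8]), 0.23)] [[232.57707431 254.17936258]]
```

View pics/s11.png

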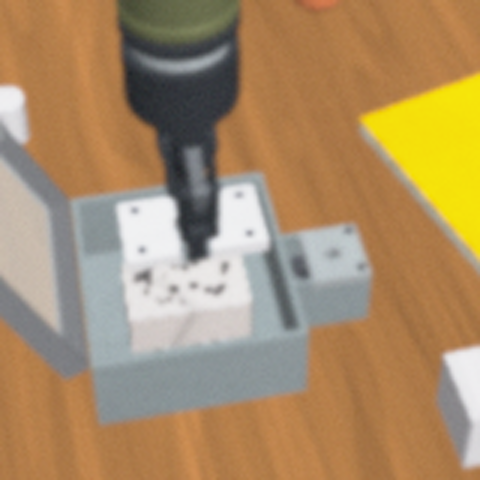

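The plate is held flat directly over the rock, with its middle at crop column 192 against the rock's 188. I'll lower it gently.

```bash
python3 -m creep '[[2,0,12,0,0,0,0],[0,0,15,0,0,0,0],[0,0,12,0,0,0,0],[0,0,7,0,0,0,0],[0,0,2,0,0,0,0],[0,0,1,0,0,0,0],[0,0,0,0,0,0,0]]'; python3 -m creep '[[0,0,1,0,0,0,0],[0,0,1,0,0,0,0],[0,0,1,0,0,0,0],[0,0,0,0,0,0,0]]'
```

```text
clock: 26.0
eef_pos: [0.589, 0.205, 0.0623]
ee_rot: [-180.0, -0.0, -4.0]
wrist_force: [-0.8, -0.5, -0.5]
opening: 0.629
grasp_force: 63.5
clock: 26.4
eef_pos: [0.5887, 0.2049, 0.0591]
ee_rot: [-180.0, -0.0, -4.0]
wrist_force: [1.0, -0.1, -1.4]
opening: 0.631
grasp_force: 63.5
```

```bash
python3 -m creep '[[0,0,1,0,0,0,0],[0,0,0.5,0,0,0,0],[0,0,0,0,0,0,0]]'; python3 -m creep '[[0,0,0.5,0,0,0,0],[0,0,0.5,0,0,0,0],[0,0,0,0,0,0,0]]'
```

```text
clock: 26.7
eef_pos: [0.5888, 0.205, 0.0583]
ee_rot: [-180.0, -0.0, -4.0]
wrist_force: [-0.7, -0.8, 4.8]
opening: 0.628
grasp_force: 64.2
clock: 27.0
eef_pos: [0.5888, 0.2049, 0.0582]
ee_rot: [-180.0, -0.1, -4.0]
wrist_force: [-2.8, -0.5, 10.2]
opening: 0.627
grasp_force: 65.0
```

```bash
python3 -m creep '[[0,0,-0.8,0,0,0,0],[0,0,0,0,0,0,0],[0,0,0,0,0,0,0.75],[0,0,0,0,0,0,0.82],[0,0,0,0,0,0,0.82],[0,0,0,0,0,0,0.82],[0,0,-10,0,0,0,0.85],[0,0,-30,0,0,0,1],[0,0,-50,0,0,0,1],[0,0,-20,0,0,0,1],[0,0,0,0,0,0,1]]'
python3 -c "
from h import *
robot.get_image('top');robot.get_image('side')
print(robot.state()['eef_pos'])
for n,z in(('plate_mid',.05),('rock_mid',.025),('slides_mid',.009)):
  for c in('top','side'): print(n,c,[(np.round(k['xy'],1),round(k['conf'],2),at(c,k['xy'],z)[:2].round(3)) for k in robot.spot_point(n,c)[:3]])
"
```

```text
clock: 28.1
eef_pos: [0.5917, 0.2057, 0.1727]
ee_rot: [-179.8, -0.5, -4.0]
wrist_force: [0.6, 0.1, -0.4]
opening: 1.001
grasp_force: 0.0
[0.58881187 0.20493944 0.1683626 ]
plate_mid top [(array([176.7, 159.7]), 0.56, array([0.598, 0.201]))]
plate_mid side [(array([235.1, 271.1]), 0.7, array([0.583, 0.207]))]
rock_mid top [(array([320.4, 266.3]), 0.74, array([ 0.26 , -0.243])), (array([177.6, 165.7]), 0.49, array([0.584, 0.202]))]
rock_mid side [(array([301.4, 153.4]), 0.75, array([ 0.259, -0.23 ]))]
slides_mid top [(array([327.8, 205.3]), 0.85, array([ 0.453, -0.276]))]
slides_mid side [(array([240.7, 160.8]), 0.59, array([ 0.451, -0.264]))]
```

```bash
python3 -m creep '[[-9.1,43.9,0,0,0,0,1],[-9.1,43.9,0,0,0,0,1],[-9.1,43.9,0,0,0,0,1],[-9.1,43.9,0,0,0,0,1],[-9.1,43.9,0,0,0,0,1],[-9.1,43.9,0,0,0,0,1],[-9.1,43.9,0,0,0,0,1],[-9.1,43.9,0,0,0,0,1],[-9.1,43.9,0,0,0,0,1],[-9.1,43.9,0,0,0,0,1],[-9.1,43.9,0,0,0,-1.7,1],[0,0,0,0,0,0,1]]'; python3 -m creep '[[0,0,30,0,0,0,1],[0,0,40,0,0,0,1],[0,0,0,0,0,0,1],[0,0,0,0,0,0,1]]'
```

```text
clock: 29.7
eef_pos: [0.4543, -0.2753, 0.167]
ee_rot: [179.8, 0.0, -2.6]
wrist_force: [0.7, 0.3, -0.5]
opening: 0.999
grasp_force: 0.0
clock: 30.1
eef_pos: [0.4547, -0.2689, 0.0968]
ee_rot: [-179.9, 0.2, -2.3]
wrist_force: [0.8, 0.4, 0.5]
opening: 0.999
grasp_force: 0.0
```

```bash
python3 -m creep '[[0,0,30,0,0,0,1],[0,0,30,0,0,0,1],[0,0,13,0,0,0,1],[0,0,5,0,0,0,1],[0,0,0,0,0,0,1]]'; python3 -m creep '[[0,0,0,0,0,0,0.6],[0,0,0,0,0,0,0],[0,0,0,0,0,0,0],[0,0,0,0,0,0,0],[0,0,0,0,0,0,0]]'
```

```text
clock: 30.6
eef_pos: [0.4563, -0.2701, 0.0203]
ee_rot: [180.0, -0.1, -2.3]
wrist_force: [0.9, 0.0, 0.3]
opening: 1.001
grasp_force: 0.0
clock: 31.1
eef_pos: [0.4561, -0.2704, 0.0211]
ee_rot: [179.9, -0.1, -2.3]
wrist_force: [-0.6, 1.1, 8.9]
opening: 0.54
grasp_force: 59.9
```

```bash
python3 -m creep '[[0,0,-15,0,0,0,0],[0,0,-45,0,0,0,0],[0,0,-50,0,0,1.7,0],[0,0,0,0,0,0,0]]'; python3 -m creep '[[5,-22,0,0,0,0,0],[9,-44,0,0,0,0,0],[9,-44,0,0,0,0,0],[9,-44,0,0,0,0,0],[9,-44,0,0,0,0,0],[9,-44,0,0,0,0,0],[9,-44,0,0,0,0,0],[9,-44,0,0,0,0,0],[9,-44,0,0,0,0,0],[9,-44,0,0,0,0,0],[9,-44,0,0,0,0,0],[4,-21.5,0,0,0,0,0]]'; python3 -m creep '[[0,0,10,0,0,0,0],[0,0,10,0,0,0,0],[0,0,0,0,0,0,0]]'
python3 -c "
from h import *
robot.get_image('top');save('side','s12.png',3,(170,180,160,160))
P=robot.state()['eef_pos'];print(P)
for c in('top','side'): print([(np.round(k['xy'],1),round(k['conf'],2)) for k in robot.spot_point('slides_mid',c)[:3]],proj(c,P-[0,0,.011]))
"
```

```text
clock: 31.5
eef_pos: [0.4594, -0.2728, 0.1362]
ee_rot: [179.6, -0.7, -4.0]
wrist_force: [1.5, -0.3, -0.6]
opening: 0.54
grasp_force: 61.8
clock: 32.7
eef_pos: [0.5885, 0.2094, 0.1293]
ee_rot: [-179.9, -0.1, -3.8]
wrist_force: [-0.1, -1.0, -0.2]
opening: 0.543
grasp_force: 61.8
clock: 33.0
eef_pos: [0.5852, 0.2038, 0.1069]
ee_rot: [179.9, 0.3, -4.0]
wrist_force: [0.2, -0.1, -1.8]
opening: 0.532
grasp_force: 61.8
[0.58657963 0.20386236 0.10848482]
[(array([174.4, 159.2]), 0.39)] [[173.75536568 159.94140388]]
[(array([233.7, 258.1]), 0.73), (array([334.5, 321.4]), 0.55)] [[232.52362356 255.86288215]]
```

```bash
python3 -m creep '[[0,0,10,0,0,0,0],[0,0,10,0,0,0,0],[0,0,6,0,0,0,0],[0,0,3,0,0,0,0],[0,0,0,0,0,0,0],[0,0,0,0,0,0,0]]'; python3 -m creep '[[0,0,1,0,0,0,0],[0,0,1,0,0,0,0],[0,0,0.5,0,0,0,0],[0,0,0,0,0,0,0]]'
```

```text
clock: 33.8
eef_pos: [0.5877, 0.2057, 0.0803]
ee_rot: [-180.0, 0.0, -4.0]
wrist_force: [-0.0, -0.7, 0.2]
opening: 0.533
grasp_force: 61.8
clock: 34.2
eef_pos: [0.5876, 0.2055, 0.0779]
ee_rot: [-180.0, -0.0, -4.0]
wrist_force: [0.7, 0.6, -1.2]
opening: 0.536
grasp_force: 61.8
```

```bash
python3 -m creep '[[0,0,0.7,0,0,0,0],[0,0,0.7,0,0,0,0],[0,0,0,0,0,0,0]]'; python3 -m creep '[[0,0,0.5,0,0,0,0],[0,0,0.5,0,0,0,0],[0,0,0,0,0,0,0]]'
```

```text
clock: 34.5
eef_pos: [0.5876, 0.2055, 0.0764]
ee_rot: [180.0, 0.0, -4.0]
wrist_force: [0.2, 0.1, -0.9]
opening: 0.534
grasp_force: 61.8
clock: 34.8
eef_pos: [0.5877, 0.2056, 0.0762]
ee_rot: [-180.0, -0.0, -4.0]
wrist_force: [-2.2, -0.9, 5.2]
opening: 0.533
grasp_force: 62.3
```

Contact. I'll release, retreat and check.

```bash
python3 -m creep '[[0,0,-0.4,0,0,0,0],[0,0,0,0,0,0,0.65],[0,0,0,0,0,0,0.75],[0,0,0,0,0,0,0.75],[0,0,0,0,0,0,0.75],[0,0,-10,0,0,0,0.75],[0,0,-30,0,0,0,0.8],[0,0,-50,0,0,0,1],[0,0,-50,0,0,0,1],[0,40,0,0,0,0,1],[0,40,0,0,0,0,1],[0,40,0,0,0,0,1]]'; python3 -m creep '[[0,40,0,0,0,0,1],[0,40,0,0,0,0,1],[0,40,0,0,0,0,1],[0,40,0,0,0,0,1],[0,20,0,0,0,0,1],[0,0,0,0,0,0,1],[0,0,0,0,0,0,1]]'
python3 - <<'E'
from h import *
im=robot.get_image('top');robot.get_image('side')
for n,z in(('slides_mid',.064),('plate_mid',.05),('rock_mid',.025),('pin_grip',.083),('lid_front',.2),('canister',0),('oil',0),('chip',0),('mouse',0)):
  for c in('top','side'): print(n,c,[(np.round(k['xy'],1).tolist(),round(k['conf'],2),at(c,k['xy'],z)[:2].round(3).tolist()) for k in robot.spot_point(n,c)[:2]])
for c,z in(("top",.073),):
  r=cv2.cvtColor(im[135:185,150:205],cv2.COLOR_RGB2HSV);print(r[::5,::5,2]);
  m=((r[...,2]>205)&(r[...,1]<40)).astype(np.uint8)
  n,l,st,cc=cv2.connectedComponentsWithStats(m);k=1+st[1:,4].argmax();cn=max(cv2.findContours((l==k).astype(np.uint8),0,1)[0],key=len)[:,0]+[150,135]
  print(cv2.minAreaRect((np.array([at(c,p,z)[:2] for p in cn])*1000).astype(np.float32)))
E
```

```text
clock: 36.0
eef_pos: [0.5794, 0.085, 0.2176]
ee_rot: [-180.0, -0.1, -3.9]
wrist_force: [0.7, -0.1, -0.5]
opening: 0.999
grasp_force: 0.0
clock: 36.7
eef_pos: [0.5667, -0.0939, 0.2165]
ee_rot: [-180.0, -0.0, -4.1]
wrist_force: [-0.2, 0.1, 0.1]
opening: 0.999
grasp_force: 0.0
slides_mid top [([177.0, 163.0], 0.72, [0.584, 0.198])]
slides_mid side [([233.0, 270.1], 0.74, [0.589, 0.214]), ([233.0, 288.2], 0.73, [0.601, 0.262])]
plate_mid top [([178.2, 161.5], 0.71, [0.592, 0.197])]
plate_mid side [([235.0, 269.5], 0.66, [0.582, 0.202])]
rock_mid top [([320.3, 264.6], 0.7, [0.265, -0.243]), ([181.2, 165.5], 0.49, [0.585, 0.19])]
rock_mid side [([297.9, 148.6], 0.83, [0.26, -0.259]), ([272.5, 174.8], 0.67, [0.383, -0.144])]
pin_grip top [([124.4, 220.3], 0.53, [0.405, 0.355])]
pin_grip side [([335.2, 297.8], 0.51, [0.414, 0.356])]
lid_front top [([174.8, 101.3], 0.73, [0.738, 0.189])]
lid_front side [([153.0, 233.0], 0.91, [0.74, 0.198])]
canister top [([248.7, 130.7], 0.38, [0.704, -0.027]), ([365.9, 167.9], 0.35, [0.575, -0.408])]
canister side [([195.5, 150.8], 0.71, [0.579, -0.375]), (
[... 300 characters left out ...]
, 135.9], 0.91, [0.684, -0.377]), ([288.7, 232.4], 0.74, [0.369, -0.149])]
mouse side [([162.4, 155.6], 0.74, [0.69, -0.377])]
[[178 140 139 136 137 136 137 137 137 138 140]
 [182  99 111 112 112 117 120 122 128 140 148]
 [171  95 170 172 173 170 173 172 166 161 161]
 [175  98 168 170 244 244 243 205 177 176 173]
 [172 111 170 170 244 250 246 191 177 178 169]
 [172 124 171 173 246 251 245 180 174 174 165]
 [152 140 172 179 248 250 244 160 175 175 155]
 [151 161 173 187 245 246 240 157 175 176 138]
 [138 168 176 201 223 218 198 159 176 177 129]
 [125 177 176 174 175 177 179 174 175 177 117]]
((583.6956787109375, 202.77586364746094), (56.014129638671875, 100.77409362792969), 85.78623962402344)
```

```bash
python3 -c "
from bench import robot
print(robot.hand_in())"
```

```text
the job is handed in; nothing more can be done
None
```

I handed the job in at about 38 s: the lid is open, the pin is back upright in its stand, and the rock, plate and slide box are piled in the middle of the case; the last camera check showed the bystanders where they were, the hand-in returned no verdict, and I viewed 12 pictures, two over the limit of 10.

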